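Touch-free tare, then print the tub's tare label

TASK

Tare the bench scale for the empty tub without touching anything: point straight down at the sensor pod with the blue ring, fingertips about three centimetres above its black eye, and stay there for at least two seconds. Then press the green button on the label printer all the way down with a fingertip and let it come back up. Never touch the blue pod, the scale or the tub on it, do not point low over the pod with the orange ring, and leave everything else standing where it is.

Things in the scene. Friction and masses are not known exactly. Their poses are not given: they have to be found in the camera images.
- blue_pod: touch-free sensor pod with a blue ring, the one to point at: a loose dark grey puck 68 mm in diameter, 30 mm high over all, 180 g, standing on the worktop; its top is a flat blue disc 60 mm across with a black eye 24 mm across in its middle. Origin at the centre of its underside, z up
- blue_pod_eye (a point): centre of the top face of the blue pod's black eye, 30 mm above the worktop. The pod senses the grasp point midway between the fingers when it is within 25 mm sideways of the eye's axis and less than 95 mm above the eye: fingertips roughly 10 to 60 mm over the eye
- amber_pod: the pod with the orange ring (switches the scale off): same shape, size and weight as the blue pod, origin at the centre of its underside. It trips when the grasp point comes within 30 mm sideways of its axis and less than 90 mm above its top
- label_roll: loose white paper label roll standing on end, 76 mm in diameter, 40 mm high, 120 g; origin at the centre of its underside. The two pods and the roll stand side by side in a row in front of the robot, in any order
- scale: white bench scale, fixed, 180 mm deep (x) by 190 mm wide (y), flat steel pan at 52 mm height; origin at the centre of its underside, front with display faces its -x. Stands behind the row, on the left or on the right
- tub: clear round empty plastic tub, loose, 120 mm across at the rim, 60 mm high, 60 g, on the scale's pan (rim about 112 mm above the worktop); origin at the centre of its underside
- printer: grey label printer, fixed, 170 mm deep (x) by 120 mm wide (y), top at 104 mm; origin at the centre of its underside, label slot on its -x face. Stands behind the row, on the side where the scale is not. The green button is on its top, 45 mm towards -x from the middle
- print_button (a joint): the green print button, 36 mm in diameter, pressed straight down: 0 = up, 0.007 = fully down (m); a spring pushes it back up, fully down takes about 5 N
- print_button_top (a point): centre of the top face of the green button cap (moves down with it)
- canister: white plastic canister with a red cap, loose, 105 mm wide (its y), 70 mm deep (its x), 165 mm high, 0.45 to 0.95 kg; stands between the scale and the printer or a little beyond, its narrow side to the robot; origin at the centre of its underside
Things that resemble listed ones, but are neither listed nor needed, are in the scene too. Of the things that look like the label_roll, the larger one is meant. Leave any purple look-alike of the canister alone.

How it is judged (in metres and radians):
On the way, in this order (a step that is already met when the one before it is completed fails the run):
1. point at the blue pod: the grasp point within 25 mm sideways of the eye and less than 95 mm above it, for two seconds on end (horizontal distance between the grasp point and blue_pod_eye below 0.025 m and z of the grasp point in the frame of blue_pod_eye between 0 and 0.095 m), for 2 s.
2. press the green print button down (at least 5 of its 7 mm) (value of joint print_button above 0.005 m and contact force between the fingers and anything else above 0.5 N), for 0.05 s.
At the end, for the whole second after the job is handed in: the print button is up again (within 1.5 mm), the blue pod stands within 8 mm, the tub within 10 mm and the orange-ringed pod, roll and canister within 15 mm of where they began, all upright (value of joint print_button below 0.0015 m and distance of blue_pod from where it was at the start of the episode below 0.008 m and angle between each of blue_pod, amber_pod, label_roll, tub, canister's own z axis and vertical below 0.1 rad and distance of each of amber_pod, label_roll, canister from where it was at the start of the episode below 0.015 m and distance of tub from where it was at the start of the episode below 0.01 m); the robot touches nothing.
It fails at once if the blue pod is touched (over 0.5 N) (contact force between any of the fingers, the arm and blue_pod above 0.5 N).
It fails at once if the scale or its tub is touched (over 0.5 N) (contact force between any of the fingers, the arm and scale above 0.5 N or contact force between any of the fingers, the arm and tub above 0.5 N).
It fails at once if the grasp point comes low over the orange-ringed pod (within 30 mm sideways and less than 90 mm above its top) (horizontal distance between the grasp point and amber_pod below 0.03 m and z of the grasp point in the frame of amber_pod below 0.12 m).
It fails at once if a pod or the label roll is lifted (over 10 mm), or the canister or tub is (height (world z) of any of blue_pod, amber_pod, label_roll, canister above 0.01 m or height (world z) of tub above 0.07 m).
It fails at once if a bystander is pushed more than 15 mm from its place (distance of any of amber_pod, label_roll, canister, tub from where it was at the start of the episode above 0.015 m).
It also fails if it takes over 56 s, if anything falls off the work surface, if the arm or the gripper's body presses on something with over 40 N, if the wrist force passes 120 N, or if a joint passes its speed limit or range.

ROBOT

A 7-joint arm with a two-finger parallel gripper is mounted at the origin on the work surface. World frame = base frame: x ahead of the robot, y to its left, z up, the work surface at z = 0. Lengths are in m, angles in degrees, forces in N, time in s.
With the tool pointing down it reaches from about 0.425 to 0.875 m from the base axis. Payload 8.4 kg.
Tool frame: the origin (TCP) lies midway between the tips of the shut fingers; the grasp point (between the pads) lies 19 mm behind it; z points along the fingers, y is the line along which they close (so a half turn about z gives the same grasp; the last joint's range is limited). The gripper opens to 85 mm and grips with 20 to 120 N. Pads are 22 mm wide; open, the fingers measure 114 mm over their backs; the gripper's body (76 mm by 85 mm) begins 54 mm behind the grasp point. The pads swing forward as they close: fully open they stand 13 mm farther back than shut.
Start: joints at [68.801, 19.091, 2.286, 83.961, -0.768, 76.965, -3.352], TCP at [0.174, -0.626, 0.231] pointing down, gripper open.
Joint ranges: [-147.57, 147.57], [-21.85, 119.76], [-74.77, 79.35], [14.55, 137.4], [-85.83, 265.84], [4.83, 119.75], [-152.11, 152.11]. Speed limits (degrees/s): [127.2, 127.2, 159.86, 159.86, 180, 180, 180].

INTERFACE

Orientations are given as a 3x3 rotation matrix whose columns are the frame's x, y, z axes.
In Python, from station import env, eyes, workorder gives the robot as it stands.
- The arm moves only by the shell command python3 -m inch 'ROWS' [OPENING]. ROWS is JSON, a list of rows, each a list of 2 entries, a list of its own where there are three numbers: the shift along the world's x, y, z in mm, then the turn about the world's z in rad. A call has 1 to 5 rows; each row is the pose to reach, as a shift and turn from the pose commanded when the call began; what a row does not reach only later rows make up. A row lasts 1/10 s, in which the tool goes at most 50 mm and 8.59 degrees, less where a joint would pass 70% of its speed; a pose out of reach is approached as far as the arm can. A call with a gripper value outside its range is refused whole. OPENING is the gripper's target within -1 to 1 (fully open at 1, half-way at 0, shut at -1), set as the call begins (- or left out, the last holds). The fingers move at their own pace and stop on an object; the grip force is fixed at half the most. Time passes only in rows, so rows that repeat a pose let the fingers close. It gives the time, the measured TCP pose, the force, the opening and the grip force at its end, in the units of the state.
- env.get_obs(): the state, without advancing time (a new reading comes with each control period).
- eyes.snapshot(name): name is "scene" or "top"; returns the picture (480x640x3 uint8, red, green, blue); there is no depth.
- eyes.calibration(name): a dict with "fx", "fy", "cx", "cy" (pixels), "R" (3x3) and "t" (3): a world point X has camera coordinates R X + t. Camera axes: x right, y down, z forward; pixel columns grow to the right and rows downward; lengths in m; the calibration is good to about 2 mm. A picture is of the moment at which its call begins. calibration takes no time and is no camera call.
- workorder.job_done(): hands the job in; it is judged then, once.
The state is a dict: "time_s": time; "joint_pos": joint angles; "qd": joint speeds; "tau": joint torques, N m; "ee_pos": TCP position; "ee_rot": TCP orientation; "wrist_force": force on the tool from outside, world axes, zero at the start; "torque": the same for the moment, N m; "opening": finger opening in m; "grasp_force": force on a finger pad.
Only numpy, scipy, OpenCV 4.12 (cv2) and the standard library are available. Lean on these libraries where they do the work, as an engineer would, in place of code of your own. Each camera call takes 0.05 s, during which the arm holds its last target. There are 200 camera calls.

## Working session

There is one attempt and no reset: what is moved stays moved. The work goes in short steps, Python scripts to look and compute and a shell command to move; the robot and the scene stay as the last step left them, time stands still between calls to the robot, and variables do not carry over. Pictures are saved under pics/ and viewed, at most 10 in all, crops included, and the job is handed in when it is done.

```bash
ls; mkdir -p pics; python3 - <<'E'
from station import env, eyes
import cv2
o=env.get_obs();print(o["time_s"],o["ee_pos"],o["ee_rot"],o["opening"])
for n in("scene","top"):
    cv2.imwrite(f"pics/{n}0.png",eyes.snapshot(n)[:,:,::-1]);print(eyes.calibration(n))
E
```

```text
pics
0.0 [ 0.17369337 -0.62589424  0.23041668] [[ 9.63580286e-01  2.67418634e-01 -5.52963462e-04]
 [ 2.67419179e-01 -9.63579055e-01  1.54511487e-03]
 [-1.19631503e-04 -1.63671526e-03 -9.99998653e-01]] 0.08562167471020811
{'fx': 466.52804113922224, 'fy': 466.52804113922224, 'cx': 322.35296754651745, 'cy': 243.48449364874398, 'R': array([[ 0.84556858,  0.53367859,  0.01417506],
       [ 0.32609726, -0.49528649, -0.805203  ],
       [-0.42269889,  0.6854768 , -0.59282983]]), 't': array([-0.55513611, -0.11495902,  1.22869153])}
{'fx': 460.4235431379067, 'fy': 460.4235431379067, 'cx': 325.81080212629763, 'cy': 240.81932468744756, 'R': array([[ 0.02491637, -0.99939002, -0.02446949],
       [-0.99745803, -0.02321875, -0.06736735],
       [ 0.06675811,  0.02608584, -0.99742813]]), 't': array([-0.0048168 ,  0.63270836,  1.03248931])}
```

View pics/top0.png

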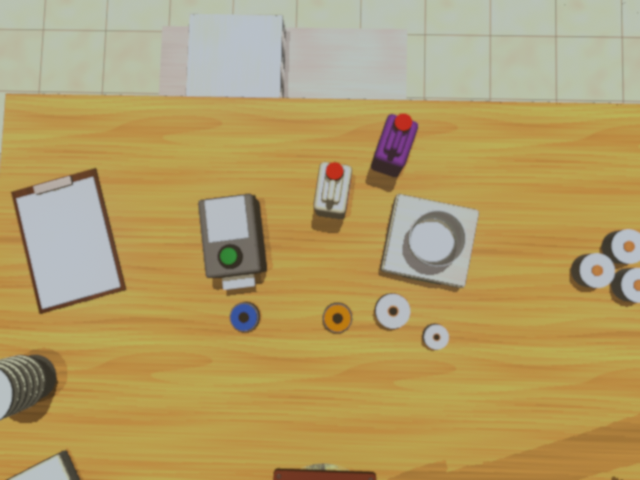

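View pics/scene0.png

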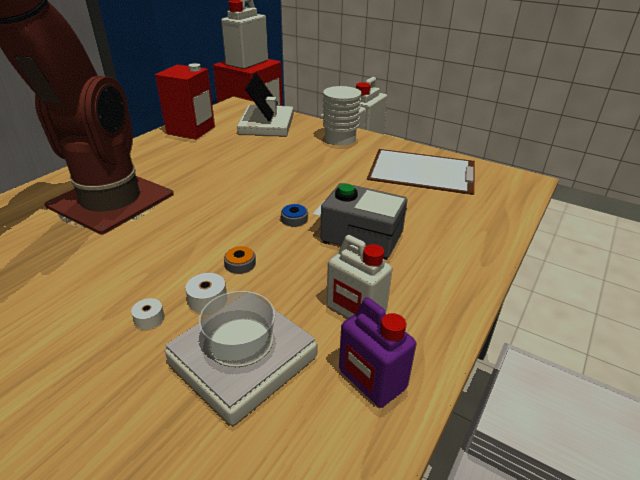

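The top view shows the blue-ringed pod at (244,317), orange-ringed pod at (338,318), large roll at (393,311), small roll at (436,337), green button at (229,256), white canister at (333,190), and tub on the scale at (432,242). The scene view agrees: blue pod (294,214), orange pod (240,259), button (346,190).
Things that could be taken for the target pod are blue (244,317), amber (338,318) and the rolls at (393,311) and (436,337). I choose the blue ring. The only green cap is at (229,256).

```bash
cat > m.py <<'E'
from station import env, eyes
import cv2, numpy as np
def ray(n,u,v):
    c=eyes.calibration(n);R=np.array(c["R"]);t=np.array(c["t"])
    return -R.T@t, R.T@np.array([(u-c["cx"])/c["fx"],(v-c["cy"])/c["fy"],1])
def plane(n,u,v,z):
    o,d=ray(n,u,v);return o+d*(z-o[2])/d[2]
def two(p,q):
    (a,d),(b,e)=ray("top",*p),ray("scene",*q)
    s=np.linalg.lstsq(np.c_[d,-e],b-a,rcond=None)[0];P,Q=a+d*s[0],b+e*s[1]
    return (P+Q)/2,np.linalg.norm(P-Q)
H={"blue":(105,130,30),"orange":(10,22,30),"green":(50,80,20)}
def blob(im,c,lo=40,roi=None):
    h=cv2.cvtColor(im,cv2.COLOR_RGB2HSV);a,b,_=H[c]
    m=cv2.inRange(h,(a,170,lo),(b,255,255))
    if roi: k=np.zeros_like(m);x,y,r=roi;k[y-r:y+r,x-r:x+r]=1;m*=k
    ct=max(cv2.findContours(m,cv2.RETR_EXTERNAL,cv2.CHAIN_APPROX_NONE)[0],key=cv2.contourArea)
    return cv2.fitEllipse(cv2.convexHull(ct))
E
python3 - <<'E'
from m import *
T=cv2.imread("pics/top0.png")[:,:,::-1];S=cv2.imread("pics/scene0.png")[:,:,::-1]
for c,p,q,z in(("blue",(244,317),(294,212),.03),("orange",(338,318),(240,257),.03),("green",(229,256),(346,190),.115)):
    a=blob(T,c,roi=(*p,20));b=blob(S,c,roi=(*q,20))
    print(c,np.round(a[0]+a[1],1),np.round(b[0]+b[1],1),plane("top",*a[0],z).round(4),plane("scene",*b[0],z).round(4),[np.round(x,4) for x in two(a[0],b[0])])
for n,p,z in(("roll",(393,311),.04),("can",(333,190),.165),("canfront",(330,215),0),("tub",(435,240),.11),("scale NW",(398,196),.05),("scale SW",(382,277),.05),("prFL",(206,277),.104),("prFR",(260,272),.104)): print(n,plane("top",*p,z).round(3))
cv2.imwrite("pics/crop.png",cv2.resize(cv2.imread("pics/top0.png")[150:350,180:460],None,fx=2.8,fy=2.8,interpolation=2))
E
```

```text
Traceback (most recent call last):
  File "m.py", line 17, in blob
    ct=max(cv2.findContours(m,cv2.RETR_EXTERNAL,cv2.CHAIN_APPROX_NONE)[0],key=cv2.contourArea)
ValueError: max() iterable argument is empty
```

```bash
python3 - <<'E'
from m import *
T=cv2.imread("pics/top0.png");S=cv2.imread("pics/scene0.png")
for I,ps in((T,[(234,317),(329,318),(229,256),(300,330)]),(S,[(287,212),(230,257),(346,188),(280,240)])):
    h=cv2.cvtColor(I,cv2.COLOR_BGR2HSV);print([h[v,u].tolist() for u,v in ps])
cv2.imwrite("pics/crop.png",cv2.resize(T[150:350,180:460],None,fx=2.8,fy=2.8,interpolation=2))
E
```

```text
[[112, 165, 155], [19, 233, 188], [61, 156, 134], [19, 164, 187]]
[[107, 230, 131], [16, 255, 181], [67, 201, 114], [19, 146, 178]]
```

View pics/crop.png

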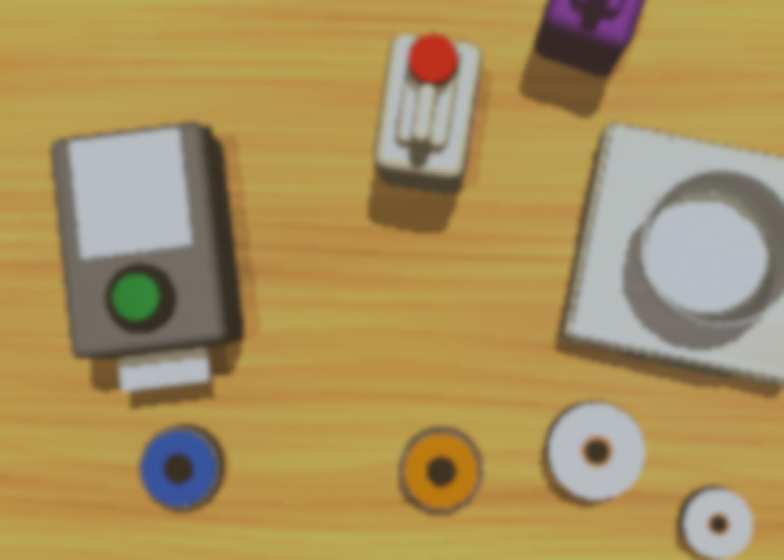

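The crop confirms the choice: blue ring with black eye at crop (179,468), which is full (244,317). The orange one is clearly different at crop (441,471). The green button sits on the printer at crop (136,297). Now I'll measure with a per-colour saturation floor.

```bash
sed -i 's/"blue":(105,130,30),"orange":(10,22,30),"green":(50,80,20)/"blue":(100,130,110),"orange":(10,22,205),"green":(50,80,110)/; s/a,b,_=H/a,b,s=H/; s/(a,170,lo)/(a,s,lo)/' m.py
python3 - <<'E'
from m import *
T=cv2.imread("pics/top0.png")[:,:,::-1];S=cv2.imread("pics/scene0.png")[:,:,::-1]
for c,p,q,z in(("blue",(244,317),(294,212),.03),("orange",(338,318),(240,257),.03),("green",(229,256),(346,190),.115)):
    a=blob(T,c,roi=(*p,20));b=blob(S,c,roi=(*q,20))
    print(c,np.round(a[0]+a[1],1),np.round(b[0]+b[1],1),plane("top",*a[0],z).round(4),plane("scene",*b[0],z).round(4),[np.round(x,4) for x in two(a[0],b[0])])
for n,p,z in(("roll",(393,311),.04),("can",(333,190),.165),("canfront",(330,215),0),("tub",(435,240),.11),("scale SW",(382,277),.05),("prFL",(206,277),.104),("prFR",(260,272),.104)): print(n,plane("top",*p,z).round(3))
E
```

```text
blue [243.4 316.8  25.   25.5] [293.8 210.4  13.3  23.6] [0.4561 0.1916 0.03  ] [0.4572 0.1839 0.03  ] [array([0.454 , 0.1915, 0.025 ]), np.float64(0.0038)]
orange [337.  317.9  24.3  24.4] [238.9 254.5  17.   27.2] [ 0.4593 -0.0192  0.03  ] [ 0.4606 -0.0252  0.03  ] [array([ 0.4578, -0.0202,  0.0256]), np.float64(0.003)]
green [228.3 255.5  17.1  17.5] [346.3 188.9  11.4  15.5] [0.5909 0.2112 0.115 ] [0.5831 0.2156 0.115 ] [array([0.589 , 0.2087, 0.1205]), np.float64(0.004)]
roll [ 0.479 -0.143  0.04 ]
can [ 0.725 -0.005  0.165]
canfront [0.695 0.003 0.   ]
tub [ 0.634 -0.219  0.11 ]
scale SW [ 0.554 -0.116  0.05 ]
prFL [0.545 0.259 0.104]
prFR [0.558 0.145 0.104]
```

Positions pass the size and height checks (ring about 25 px, or 58 mm; both views agree to under 8 mm). I'll sweep high around the base with the fingers shut.

```bash
python3 -m inch '[[[30,35,5],0],[[60,70,10],0],[[90,105,15],0],[[120,140,20],0],[[150,175,20],0]]' -1
```

```text
time_s: 0.6
ee_pos: [0.3249, -0.4498, 0.2518]
ee_rot: [[0.964, 0.267, 0.0], [0.267, -0.964, -0.001], [0.0, 0.001, -1.0]]
wrist_force: [1.5, -0.0, -0.6]
opening: 0.0124
grasp_force: 0.0
```

```bash
python3 -m inch '[[[30,38,0],0],[[60,76,0],0],[[90,114,0],0],[[120,152,0],0],[[150,190,0],0]]'
```

```text
time_s: 1.1
ee_pos: [0.4746, -0.2595, 0.2512]
ee_rot: [[0.964, 0.267, -0.0], [0.267, -0.964, -0.0], [-0.0, -0.0, -1.0]]
wrist_force: [1.1, -1.5, 0.8]
opening: 0.0001
grasp_force: 0.0
```

Tracking is good. I'll continue at height, bowed outward past the amber pod.

```bash
python3 -m inch '[[[15,45,0],0],[[25,90,0],0],[[35,138,0],0],[[35,186,0],0],[[35,234,0],0]]'; python3 -m inch '[[[0,45,0],0],[[-10,90,0],0],[[-20,135,0],0],[[-35,175,0],0],[[-54,215,0],0]]'
```

```text
time_s: 1.6
ee_pos: [0.5085, -0.0253, 0.251]
ee_rot: [[0.964, 0.268, -0.0], [0.268, -0.964, 0.0], [-0.0, -0.0, -1.0]]
wrist_force: [1.3, 0.2, -0.5]
opening: -0.0
grasp_force: 0.0
time_s: 2.1
ee_pos: [0.454, 0.1892, 0.251]
ee_rot: [[0.964, 0.267, -0.0], [0.267, -0.964, 0.0], [-0.0, -0.0, -1.0]]
wrist_force: [0.4, 0.9, 0.5]
opening: -0.0001
grasp_force: 0.0
```

```bash
python3 -m inch '[[[1,0,-40],0],[[1,0,-80],0],[[1,0,-120],0],[[1,0,-150],0],[[1,0,-150],0]]'; python3 - <<'E'
from m import *
S=eyes.snapshot("scene")[:,:,::-1]
cv2.imwrite("pics/s1.png",cv2.resize(S[80:280,200:440],None,fx=3,fy=3,interpolation=2))
c=eyes.calibration("scene");p=c["R"]@np.array(env.get_obs()["ee_pos"])+c["t"]
print(c["fx"]*p[0]/p[2]+c["cx"],c["fy"]*p[1]/p[2]+c["cy"])
E
```

```text
time_s: 2.6
ee_pos: [0.453, 0.1865, 0.0976]
ee_rot: [[0.963, 0.268, -0.007], [0.268, -0.963, -0.002], [-0.007, -0.0, -1.0]]
wrist_force: [-1.0, -0.7, -0.3]
opening: 0.0002
grasp_force: 0.0
293.0438235064113 184.35439008088534
```

View pics/s1.png

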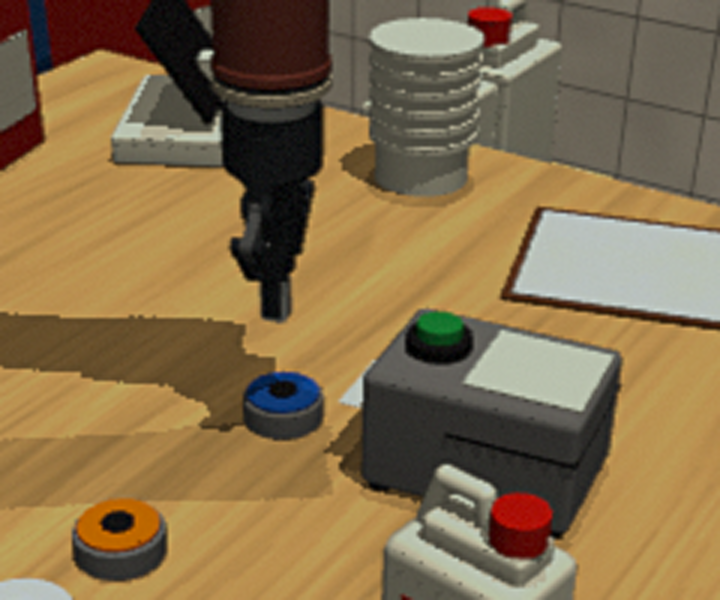

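The crop shows the shut fingertips at (275,318), directly above the blue pod's eye at (283,389), with clear air between. The predicted tip pixel matches. I'll descend to about 33 mm above the eye and dwell.

```bash
for i in 1; do python3 -m inch '[[[1,0,-10],0],[[1,0,-20],0],[[1,0,-30],0],[[1,0,-37],0],[[1,0,-37],0]]'; done; for i in 1 2 3 4 5; do python3 -m inch '[[[0,0,0],0],[[0,0,0],0],[[0,0,0],0],[[0,0,0],0],[[0,0,0],0]]' | head -2; done
```

```text
time_s: 3.15
ee_pos: [0.4563, 0.1875, 0.0634]
ee_rot: [[0.964, 0.268, -0.001], [0.268, -0.964, -0.0], [-0.002, -0.0, -1.0]]
wrist_force: [0.3, 0.1, -0.6]
opening: 0.0002
grasp_force: 0.0
time_s: 3.65
ee_pos: [0.4569, 0.1877, 0.0645]
time_s: 4.15
ee_pos: [0.4569, 0.1877, 0.0643]
time_s: 4.65
ee_pos: [0.4569, 0.1877, 0.0643]
time_s: 5.15
ee_pos: [0.4568, 0.1877, 0.0643]
time_s: 5.65
ee_pos: [0.4569, 0.1877, 0.0643]
```

```bash
python3 -m inch '[[[0,0,0],0],[[0,0,0],0],[[0,0,30],0],[[0,0,70],0],[[0,0,115],0]]'|head -2; python3 -m inch '[[[40,6,0],0],[[80,13,0],0],[[115,19,0],0],[[132,22,-10],0],[[132,22,-30],0]]'; python3 - <<'E'
from m import *
S=eyes.snapshot("scene")[:,:,::-1]
cv2.imwrite("pics/s2.png",cv2.resize(S[80:280,200:440],None,fx=3,fy=3,interpolation=2))
c=eyes.calibration("scene");p=c["R"]@np.array(env.get_obs()["ee_pos"])+c["t"]
print(env.get_obs()["ee_pos"],3*(c["fx"]*p[0]/p[2]+c["cx"]-200),3*(c["fy"]*p[1]/p[2]+c["cy"]-80))
E
```

```text
time_s: 6.15
ee_pos: [0.456, 0.1875, 0.1799]
time_s: 6.65
ee_pos: [0.5917, 0.2102, 0.1495]
ee_rot: [[0.964, 0.266, 0.002], [0.266, -0.964, 0.002], [0.003, -0.001, -1.0]]
wrist_force: [1.1, 0.3, 0.1]
opening: 0.0002
grasp_force: 0.0
[0.58857471 0.20921052 0.14511866] 442.95931573558374 296.8373962167642
```

View pics/s2.png

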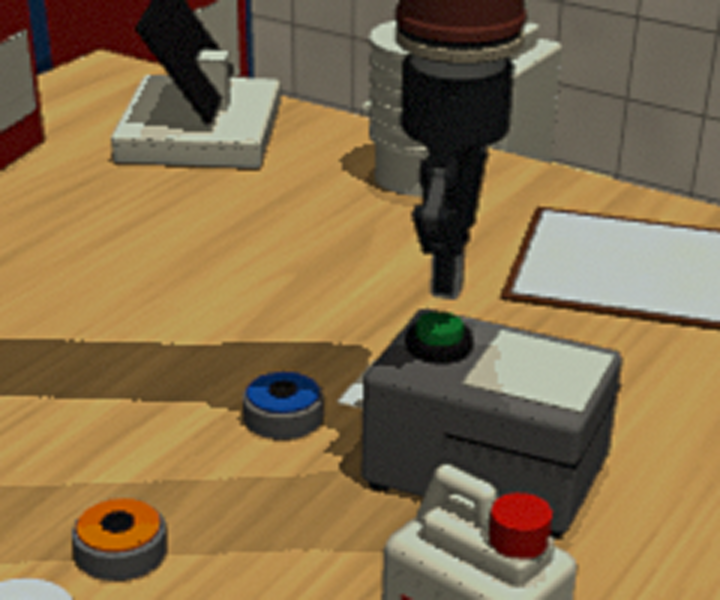

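The fingertip at crop (446,296) is above the green cap at (441,325). It lies within about 3 mm sideways, since a 27 mm drop projects to about 28 px. I'll press down in small steps and watch the force.

```bash
python3 -m inch '[[[0,0,-8],0],[[0,0,-16],0],[[0,0,-23],0],[[0,0,-27],0],[[0,0,-30],0]]'; python3 -m inch '[[[0,0,-1],0],[[0,0,-2],0],[[0,0,-3],0],[[0,0,-3],0],[[0,0,-3],0]]'
```

```text
time_s: 7.2
ee_pos: [0.5889, 0.2098, 0.1199]
ee_rot: [[0.964, 0.267, 0.001], [0.267, -0.964, -0.0], [0.001, 0.0, -1.0]]
wrist_force: [-5.6, -1.2, 23.3]
opening: 0.0001
grasp_force: 12.4
time_s: 7.7
ee_pos: [0.589, 0.2098, 0.1198]
ee_rot: [[0.964, 0.267, 0.002], [0.267, -0.964, -0.001], [0.002, 0.001, -1.0]]
wrist_force: [-11.4, -5.7, 27.0]
opening: -0.0001
grasp_force: 13.6
```

Force is 27 N and the tip has stopped, well over the 5 N for full travel. I'll check by picture that it is the cap that went down.

```bash
python3 - <<'E'
from m import *
S=eyes.snapshot("scene")[:,:,::-1]
A=cv2.imread("pics/scene0.png")
f=lambda I:cv2.resize(I[165:235,310:410],None,fx=4,fy=4,interpolation=2)
cv2.imwrite("pics/s3.png",np.hstack([f(A),f(S)]))
E
```

```text
(no output)
```

View pics/s3.png

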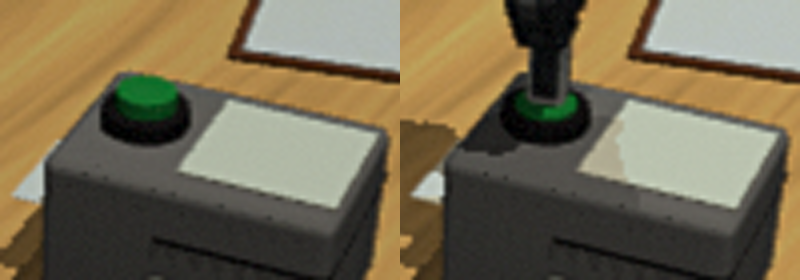

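The cap at right (548,105) is sunk level with its black collar, compared with standing proud at left (148,90), so it is fully pressed. Now I'll let go and rise straight up.

```bash
python3 -m inch '[[[0,0,10],0],[[0,0,30],0],[[0,0,60],0],[[0,0,90],0],[[0,0,120],0]]'; python3 -m inch '[[[0,0,0],0],[[0,0,0],0],[[0,0,0],0],[[0,0,0],0],[[0,0,0],0]]'; python3 - <<'E'
from m import *
I=eyes.snapshot("scene");cv2.imwrite("pics/s4.png",I[:,:,::-1])
A=cv2.imread("pics/scene0.png")[:,:,::-1]
for c,q in(("blue",(294,212)),("orange",(240,257)),("green",(346,190))): print(c,blob(A,c,roi=(*q,20))[0],blob(I,c,roi=(*q,20))[0])
E
```

```text
time_s: 8.25
ee_pos: [0.5887, 0.2096, 0.2377]
ee_rot: [[0.964, 0.268, 0.0], [0.268, -0.964, -0.0], [0.0, 0.0, -1.0]]
wrist_force: [0.1, -0.4, 0.6]
opening: -0.0001
grasp_force: 0.0
time_s: 8.75
ee_pos: [0.5885, 0.2095, 0.2353]
ee_rot: [[0.964, 0.267, -0.001], [0.267, -0.964, -0.0], [-0.002, -0.0, -1.0]]
wrist_force: [0.2, 1.0, -0.4]
opening: -0.0001
grasp_force: 0.0
blue (293.7956848144531, 210.40695190429688) (293.89093017578125, 210.3875274658203)
orange (238.918701171875, 254.4807891845703) (238.94651794433594, 254.47157287597656)
green (346.34478759765625, 188.90757751464844) (346.3251037597656, 188.9317169189453)
```

View pics/s4.png

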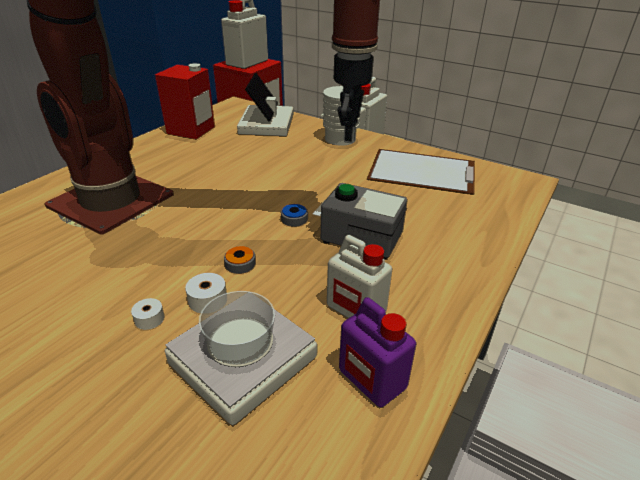

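The button at (346,189) is back up, everything stands where it was, and the arm is clear.

```bash
python3 -c "from station import workorder;print(workorder.job_done())"
```

```text
the job is handed in; nothing more can be done
None
```

The job is handed in, with no verdict returned: the fingertips held about 34 mm above the blue pod's eye for over 2.5 s, then the green button was pressed fully down and came back up, and the final picture shows nothing else moved.

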